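# Work the spring sleeve of the free air coupler

## Task

Two compressed-air quick couplers are screwed to the workbench. Check that the one with the empty mouth is not sticking: pull its sleeve all the way back against the spring, hold it there for a moment, then release it so that it snaps forward by itself, fully home. Do not work the sleeve of the coupler that has the pressure gauge plugged in.

Things in the scene. Friction and masses are not known exactly. Their poses are not given: they have to be found in the camera images.
- open_sleeve_grip (a point): Empty-mouthed coupler: axis point mid-way along its sleeve's grip, moving with it. Sleeve: grooved metal collar, 32 mm diameter, 30 mm long, plus a 6 mm rim of 37 mm diameter at the mouth end. Axis level, 60 mm above the bench; point x = the pull direction, along the axis from mouth to aluminium block; z up. The mouth, 25 mm before the point, faces roughly the robot.
- open_sleeve (a joint): Sliding of that sleeve (m): 0 = forward, at rest; grows as it is pulled back; 0.016 = against its stop, a 29 mm shoulder on the tube. The spring pushes forward with about 4 N at 0, 10 N at 0.016; let go, it is home in under 0.2 s. Behind it, 75 mm from the resting grip point, is the block, 46 mm wide, 89 mm high with its screw. Base plate fixed, 180 x 60 x 8 mm.
- gauge_sleeve_grip (a point): The same point, axes and sizes on the second, like coupler, whose mouth is filled by a brass plug with a round pressure gauge (48 mm diameter, 24 mm deep, white dial facing away from the block, reaching 64 mm before this point). Its sleeve is not to be worked. Either coupler may be the left or the right one; the grip points are at least 190 mm apart.
- gauge_sleeve (a joint): Sliding of the sleeve on the coupler with the gauge (m): 0 = forward, at rest, 0.016 = pulled back to its stop. It must stay forward.

How it is judged:
By the outcome, as a careful person would: the job done as asked, in the order asked, and still so for the second after the job is handed in, with the robot touching nothing.
It also fails if it takes over 32 s, if anything falls off the work surface, if the arm or the gripper's body presses on something with over 40 N, if the wrist force passes 120 N, or if a joint passes its speed limit or range.

## Robot

A 7-joint arm with a two-finger parallel gripper is mounted at the origin on a cart in front of the work surface, level with it; the furniture and walls round the work are solid. World frame = base frame: x ahead of the robot, y to its left, z up, the work surface at z = 0. Lengths are in mm, angles in rad, forces in N, time in s.
With the tool pointing down it reaches from about 400 to 850 mm from the base axis. Payload 4.5 kg.
Tool frame: the origin (TCP) lies between the finger pads; the fingertips stand manip.tip_extent ahead of it and the grasp point (between the pads) lies 2 mm behind it (manip.tip_extent is the distance from the TCP to the fingertips, in mm); z points along the fingers, y is the line along which they close (so a half turn about z gives the same grasp; the last joint's range is limited). The gripper opens to 88 mm and grips with 3 to 60 N. Pads are 18 mm wide; open, the fingers measure 123 mm over their backs; the gripper's body (75 mm by 187 mm) begins 45 mm behind the grasp point.
Start: joints at [-1.162, 0.689, -0.195, 1.565, 0.157, 0.902, -0.215], TCP at [228.786, 581.643, 255.743] pointing down, gripper open.
Joint ranges: [-3.01, 3.01], [-0.46, 2.08], [-1.47, 1.51], [0.13, 2.56], [-1, 4.14], [0.04, 2.09], [-2.66, 2.66]. Speed limits (rad/s): [2.57, 2.57, 3.14, 3.14, 3.14, 3.14, 3.14].

## Interface

Orientations are given as a 3x3 rotation matrix whose columns are the frame's x, y, z axes.
In Python, from station import manip gives the robot as it stands.
- The arm moves only by the tool drive_tool, never from a script. Its argument "increments" is a list that holds one entry, the list of rows, each a list of 4 numbers: the shift along the world's x, y, z in cm, then the turn about the world's z in degrees. In form: [[[dx, dy, dz, turn], ...]]. A call has 1 to 20 rows; each row shifts and turns the commanded pose from where the row before left it; what a row does not reach is not made up. A row lasts 1/10 s, in which the tool goes at most 50 mm and 8.59 degrees, less where a joint would pass 70% of its speed; a pose out of reach is approached as far as the arm can. A call is refused whole if a number of a shift passes 5 or a number of a turn 8.59, either way. A call with a gripper value outside its range is refused whole. "hand" is the opening, from 0 (shut) to 1 (fully open), set as the call begins (left out, the last holds). The fingers move at their own pace and stop on an object; the grip force is fixed at half the most. Time passes only in rows, so rows that do not move let the fingers close. It gives the time, the measured TCP pose, the force, the opening and the grip force at its end, in the units of the state.
- manip.sense(): the state, without advancing time (a new reading comes with each control period).
- manip.read_camera(name): name is "scene" or "top"; returns the picture (400x640x3 uint8, red, green, blue); there is no depth.
- manip.camera_info(name): a dict with "mtx" (3x3 intrinsics, pixels), "rvec" (rotation vector, rad) and "tvec" (3), from world to camera coordinates, as OpenCV has them. Camera axes: x right, y down, z forward; pixel columns grow to the right and rows downward; lengths in mm; the calibration is good to about 2 mm. A picture is of the moment at which its call begins. camera_info takes no time and is no camera call.
- manip.sign_off(): hands the job in; it is judged then, once.
The state is a dict: "time_s": time; "joints": joint angles; "dq": joint speeds; "effort": joint torques, N m; "eef_pos": TCP position; "orientation": TCP orientation; "force": force on the tool from outside, world axes, zero at the start; "moment": the same for the moment, N m; "gripper_width": opening from 0.0 (shut) to 1.0 (fully open); "finger_force": force on a finger pad.
Only numpy, scipy, OpenCV 4.12 (cv2) and the standard library are available. Lean on these libraries where they do the work, as an engineer would, in place of code of your own. Each camera call takes 0.05 s, during which the arm holds its last target. There are 200 camera calls.

## Working session

There is one attempt and no reset: what is moved stays moved. The work goes in short steps, Python scripts to look and compute and a tool call to move; the robot and the scene stay as the last step left them, time stands still between calls to the robot, and variables do not carry over. Pictures are saved under pics/ and viewed, at most 10 in all, crops included, and the job is handed in when it is done.

Besides the shell and the picture viewer there is one more tool, called after "Call:" as a command line: name --argument value ..., lists and objects as JSON in quotes. drive_tool: Moves the arm, as the interface text tells. Its arguments: {"type":"object","properties":{"increments":{"type":"array","items":{"type":"array","items":{"type":"array","items":{"type":"number"}}}},"hand":{"type":"number"}},"required":["increments"]}

```bash
mkdir -p pics
python3 - <<'E'
from station import manip
import cv2,numpy as np
for n in ("scene","top"):
    im=manip.read_camera(n); cv2.imwrite(f"pics/{n}0.png",im[:,:,::-1])
    c=manip.camera_info(n); R=cv2.Rodrigues(np.array(c["rvec"],float))[0]
    print(n,np.round(c["mtx"],1).tolist(),(-R.T@np.array(c["tvec"]).ravel()).round(),R.round(2).tolist())
s=manip.sense(); print(s["time_s"],s["eef_pos"],np.round(s["orientation"],3).tolist(),s["force"],s["gripper_width"],manip.tip_extent)
E
```

```text
scene [[438.6, 0.0, 311.4], [0.0, 438.6, 197.1], [0.0, 0.0, 1.0]] [-110.  352.  509.] [[-0.49, -0.87, -0.03], [-0.39, 0.25, -0.89], [0.78, -0.43, -0.46]]
top [[367.8, 0.0, 322.0], [0.0, 367.8, 196.4], [0.0, 0.0, 1.0]] [376.   8. 917.] [[-0.01, -1.0, -0.0], [-0.98, 0.01, -0.18], [0.18, -0.0, -0.98]]
0.1 [228.63285323 581.11987337 254.9916661 ] [[-0.931, 0.366, -0.001], [0.366, 0.931, -0.002], [-0.0, -0.002, -1.0]] [-0.04148143  0.09147027  0.22293851] 1.00411115070687 17.0
```

View pics/scene0.png

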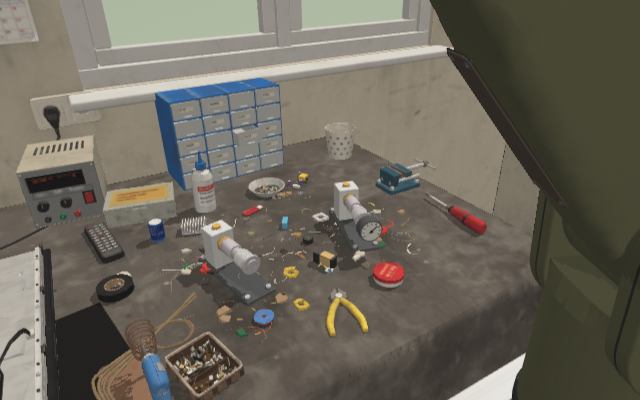

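View pics/top0.png

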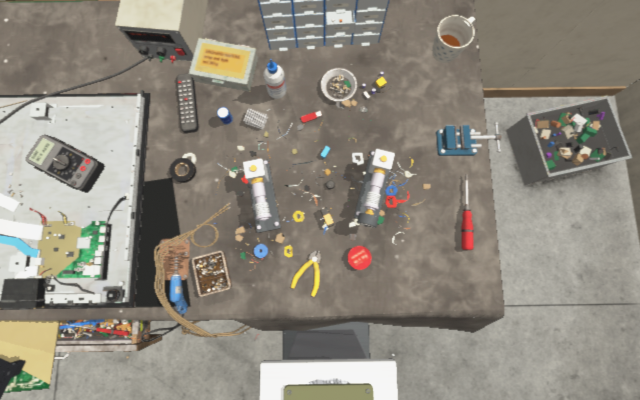

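The coupler with the gauge is at top (375,190) and scene (355,215). The empty-mouthed one is at top (260,195) and scene (232,255). I'll enlarge the empty one in both views.

Run:
```python
import cv2,numpy as np
a=cv2.imread("pics/top0.png")[145:245,225:305]; b=cv2.imread("pics/scene0.png")[205:315,180:290]
a=cv2.resize(a,None,fx=5,fy=5,interpolation=cv2.INTER_CUBIC); b=cv2.resize(b,(500,500)[::1][:1]+(500,) if 0 else (390,390),interpolation=cv2.INTER_CUBIC)
o=np.zeros((500,800,3),np.uint8); o[:500,:400]=a; o[:390,405:795]=b
cv2.imwrite("pics/crop0.png",o)
```

```text
(no output)
```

View pics/crop0.png

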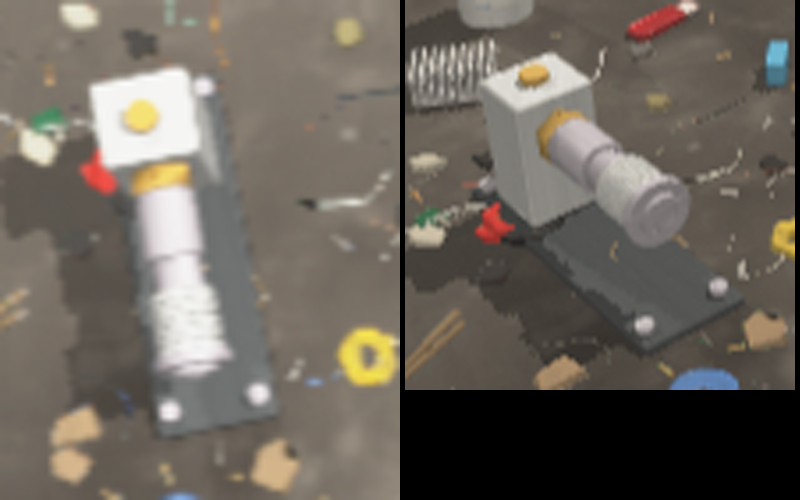

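Top crop: the block screw is at full-frame (253.2,168.2), the sleeve centreline at about (262,209.4) and the mouth rim edge at about (263.6,219.4). In the scene crop the mouth centre is near (250,263).

```bash
cat > h.py <<'E'
from station import manip
import cv2,numpy as np
def ray(n,p):
    c=manip.camera_info(n); R=cv2.Rodrigues(np.array(c["rvec"],float))[0]
    C=-R.T@np.array(c["tvec"],float).ravel(); K=np.array(c["mtx"],float)
    return C,R.T@np.linalg.inv(K)@[p[0],p[1],1]
def onz(n,p,z):
    C,d=ray(n,p); return C+d*(z-C[2])/d[2]
def proj(n,P):
    c=manip.camera_info(n); return cv2.projectPoints(np.array(P,float).reshape(-1,1,3),np.array(c["rvec"],float),np.array(c["tvec"],float),np.array(c["mtx"],float),None)[0].reshape(-1,2)
E
python3 - <<'E'
from h import *
T=lambda x,y:(225+x/5,145+y/5)
S=lambda x,y:(180+(x-405)/390*110,205+y/390*110)
for k,p,z in [("screw",(141,116),88),("collar",(186,322),60),("collar back",(180,288),60),("rim L",(158,372),60),("rim R",(230,355),60),("rim mid",(194,368),65),("bolt1",(170,410),10),("bolt2",(259,393),10)]:
    print(k,onz("top",T(*p),z).round(1))
for k,p,z in [("screw",(534,73),88),("mouth",(662,213),60),("bolt1",(644,325),10),("bolt2",(718,287),10)]:
    print("scene",k,onz("scene",S(*p),z).round(1))
E
```

```text
screw [596.8 165.1  88. ]
collar [503.9 147.2  60. ]
collar back [520.2 150.3  60. ]
rim L [480.4 160.   60. ]
rim R [488.  126.3  60. ]
rim mid [481.5 142.3  65. ]
bolt1 [467.5 162.6  10. ]
bolt2 [475.4 118.7  10. ]
scene screw [594.  168.9  88. ]
scene mouth [480.4 146.6  60. ]
scene bolt1 [466.  166.8  10. ]
scene bolt2 [473.5 123.9  10. ]
```

Call:
drive_tool --increments '[[[1.5,-2.4,-0.3,1.8],[1.5,-2.4,-0.3,1.8],[1.5,-2.4,-0.3,1.8],[1.5,-2.4,-0.3,1.8],[1.5,-2.4,-0.3,1.8],[1.5,-2.4,-0.3,1.8],[1.5,-2.4,-0.3,1.8],[1.5,-2.4,-0.3,1.8],[1.5,-2.4,-0.3,1.8],[1.5,-2.4,-0.3,1.8],[1.5,-2.4,-0.3,1.8],[1.5,-2.4,-0.3,1.8],[1.5,-2.4,-0.3,1.8],[1.5,-2.4,-0.3,1.8],[1.5,-2.4,-0.3,1.8],[1.5,-2.4,-0.3,1.8],[1.5,-2.4,-0.3,1.8],[1.5,-2.4,-0.3,1.7],[0,0,0,0],[0,0,0,0]]]' --hand 1

```text
time_s: 2.1
eef_pos: [498.7, 149.2, 201.4]
orientation: [[-0.983, -0.186, -0.001], [-0.186, 0.983, 0.0], [0.001, 0.0, -1.0]]
force: [-0.3, 0.9, -0.0]
gripper_width: 0.996
finger_force: 0.0
```

Run:
```python
from h import *
s=manip.sense(); p=np.array(s["eef_pos"]);R=np.array(s["orientation"]); print(s["time_s"],p.round(1),R.round(3).tolist(),np.degrees(np.arctan2(R[1,0],R[0,0])),np.round(s["joints"],2))
a=manip.read_camera("scene")[:,:,::-1]
cv2.imwrite("pics/scene1.png",a)
```

```text
2.1 [498.7 149.2 201.4] [[-0.983, -0.186, -0.001], [-0.186, 0.983, 0.0], [0.001, 0.0, -1.0]] -169.2821611967113 [-0.13  0.66 -0.41  1.93  0.42  0.64  0.96]
```

View pics/scene1.png

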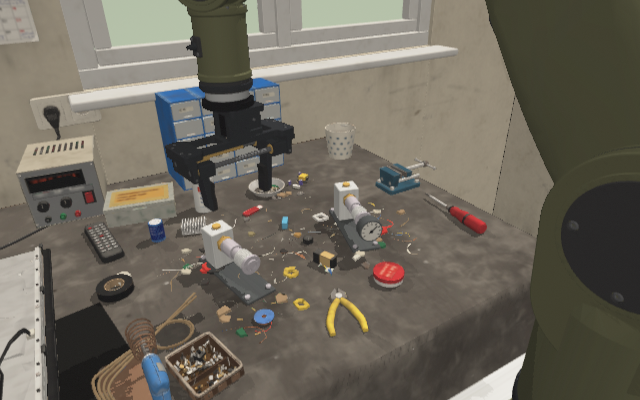

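The scene view shows the gripper over the empty-mouthed coupler, fingers on either side of it at about (208,190) and (265,170). I'll descend straddling the sleeve.

Call:
drive_tool --increments '[[[0.2,0,-2,0],[0.2,0,-2,0],[0.2,0,-2,0],[0,0,-2,0],[0,0,-2,0],[0,0,-2,0],[0,0,-1,0],[0,0,-1.1,0],[0,0,0,0],[0,0,0,0]]]'

```text
time_s: 3.15
eef_pos: [504.9, 150.1, 61.1]
orientation: [[-0.982, -0.188, 0.0], [-0.188, 0.982, 0.0], [-0.0, 0.0, -1.0]]
force: [-0.1, -0.3, -0.1]
gripper_width: 0.999
finger_force: 0.0
```

Run:
```python
from h import *
s=manip.sense(); print(s["time_s"],np.round(s["eef_pos"],1),np.round(s["force"],1))
a=manip.read_camera("top")[130:250,205:325,::-1];b=manip.read_camera("scene")[185:305,170:290,::-1]
o=np.hstack([cv2.resize(x,(400,400),interpolation=cv2.INTER_CUBIC) for x in (a,b)])
cv2.imwrite("pics/c2.png",o)
```

```text
3.15 [504.9 150.1  61.1] [-0.1 -0.3 -0.1]
```

View pics/c2.png

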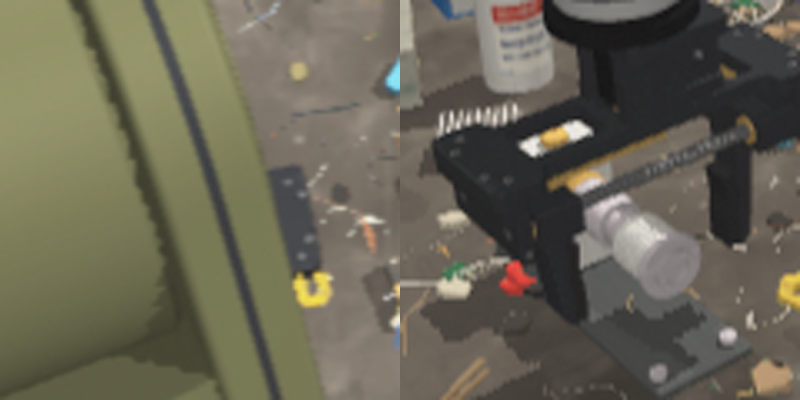

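The scene crop shows the fingers on both sides of the collar: left fingertip at (565,310), right at (730,240), collar near (640,252). The top view is blocked by the arm. Closing next.

Call:
drive_tool --increments '[[[0,0,0,0],[0,0,0,0],[0,0,0,0],[0,0,0,0],[0,0,0,0],[0,0,0,0],[0,0,0,0],[0,0,0,0]]]' --hand 0

```text
time_s: 4.05
eef_pos: [504.7, 149.9, 60.7]
orientation: [[-0.982, -0.188, -0.0], [-0.188, 0.982, 0.0], [0.0, 0.0, -1.0]]
force: [-1.0, 1.2, -0.0]
gripper_width: 0.351
finger_force: 30.0
```

Run:
```python
from h import *
s=manip.sense(); R=np.array(s["orientation"]);print(s["time_s"],np.round(s["eef_pos"],1),np.round(s["force"],1),np.round(R.T@s["force"],1),s["gripper_width"]*88,s["finger_force"])
b=manip.read_camera("scene")[205:295,190:290,::-1]
cv2.imwrite("pics/c3.png",cv2.resize(b,(600,540),interpolation=cv2.INTER_CUBIC))
```

```text
4.05 [504.7 149.9  60.7] [-1.   1.2 -0. ] [0.8 1.4 0. ] 30.851514491912663 30.005451142787933
```

View pics/c3.png

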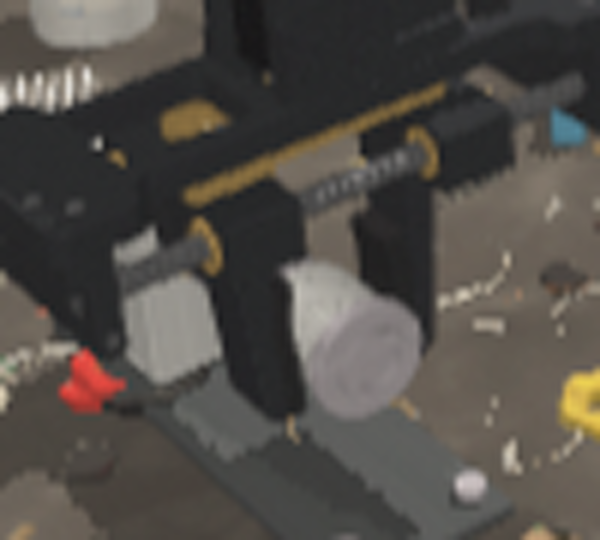

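The scene crop shows the pads closed on the collar, with the rim and mouth at (360,350) in front of them. Opening is about 31 mm and grip force 30 N. I'll pull along (0.98, 0.19).

Call:
drive_tool --increments '[[[0.2,0.04,0,0],[0.2,0.04,0,0],[0.2,0.04,0,0],[0.2,0.04,0,0],[0.2,0.04,0,0],[0.2,0.04,0,0],[0.2,0.03,0,0],[0,0,0,0],[0,0,0,0]]]'

```text
time_s: 5.0
eef_pos: [515.9, 151.9, 60.6]
orientation: [[-0.982, -0.189, -0.005], [-0.189, 0.982, -0.002], [0.006, -0.001, -1.0]]
force: [-8.4, 1.0, 7.4]
gripper_width: 0.355
finger_force: 30.0
```

Call:
drive_tool --increments '[[[0.2,0.04,0,0],[0.2,0.04,0,0],[0.2,0.03,0,0],[0.1,0.02,0,0],[0,0,0,0],[0,0,0,0]]]'

```text
time_s: 5.6
eef_pos: [520.6, 152.8, 60.6]
orientation: [[-0.982, -0.189, -0.009], [-0.189, 0.982, -0.003], [0.01, -0.002, -1.0]]
force: [-12.3, 0.3, 10.7]
gripper_width: 0.351
finger_force: 30.0
```

Call:
drive_tool --increments '[[[0.2,0.04,0,0],[0.1,0.02,0,0],[0,0,0,0],[0,0,0,0],[0,0,0,0]]]'

```text
time_s: 6.1
eef_pos: [520.8, 152.8, 60.5]
orientation: [[-0.982, -0.19, -0.014], [-0.19, 0.982, -0.006], [0.015, -0.003, -1.0]]
force: [-18.3, -0.2, 15.2]
gripper_width: 0.35
finger_force: 30.0
```

Run:
```python
from h import *
s=manip.sense();print(s["time_s"],np.round(s["eef_pos"],2),np.round(s["force"],1),np.round(s["moment"],2))
b=manip.read_camera("scene")[205:295,190:290,::-1]
cv2.imwrite("pics/c4.png",cv2.resize(b,(600,540),interpolation=cv2.INTER_CUBIC))
```

```text
6.1 [520.77 152.84  60.52] [-18.3  -0.2  15.2] [-0.09  3.61 -0.04]
```

View pics/c4.png

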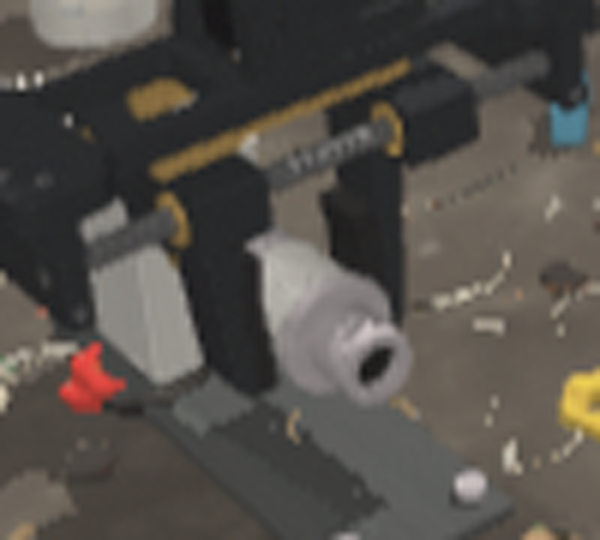

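The sleeve is at its stop: the tube mouth protrudes at (375,365), position has stalled and force is rising. Hold for a moment, then open.

Call:
drive_tool --increments '[[[0,0,0,0],[0,0,0,0],[0,0,0,0],[0,0,0,0],[0,0,0,0],[0,0,0,0]]]'

```text
time_s: 6.75
eef_pos: [520.8, 152.9, 60.5]
orientation: [[-0.982, -0.19, -0.014], [-0.19, 0.982, -0.006], [0.015, -0.003, -1.0]]
force: [-18.4, -0.6, 16.2]
gripper_width: 0.354
finger_force: 30.0
```

Call:
drive_tool --increments '[[[0,0,0,0],[0,0,0,0],[0,0,0,0],[0,0,0,0],[0,0,0,0],[0,0,0,0],[0,0,0,0],[0,0,0,0]]]' --hand 1

```text
time_s: 7.55
eef_pos: [528.8, 154.2, 60.7]
orientation: [[-0.982, -0.188, 0.0], [-0.188, 0.982, 0.0], [-0.0, 0.0, -1.0]]
force: [-0.2, 0.3, 0.2]
gripper_width: 1.002
finger_force: 0.0
```

Call:
drive_tool --increments '[[[0,0,1,0],[0,0,2,0],[0,0,2,0],[0,0,2,0],[0,0,2,0],[0,0,2,0],[0,0,2,0],[0,0,2,0],[0,0,0,0],[0,0,0,0]]]'

```text
time_s: 8.55
eef_pos: [528.8, 154.1, 211.1]
orientation: [[-0.982, -0.188, 0.001], [-0.188, 0.982, 0.0], [-0.001, -0.0, -1.0]]
force: [0.6, 0.1, -1.1]
gripper_width: 0.998
finger_force: 0.0
```

Run:
```python
from h import *
s=manip.sense();print(s["time_s"],np.round(s["eef_pos"],1),np.round(s["force"],1),s["gripper_width"])
b=manip.read_camera("scene")[205:315,180:290,::-1]; a=cv2.imread("pics/scene0.png")[205:315,180:290]
cv2.imwrite("pics/c5.png",np.hstack([cv2.resize(x,(400,400),interpolation=cv2.INTER_CUBIC) for x in (a,b)]))
```

```text
8.55 [528.8 154.1 211.1] [ 0.6  0.1 -1.1] 0.9984728524321974
```

View pics/c5.png

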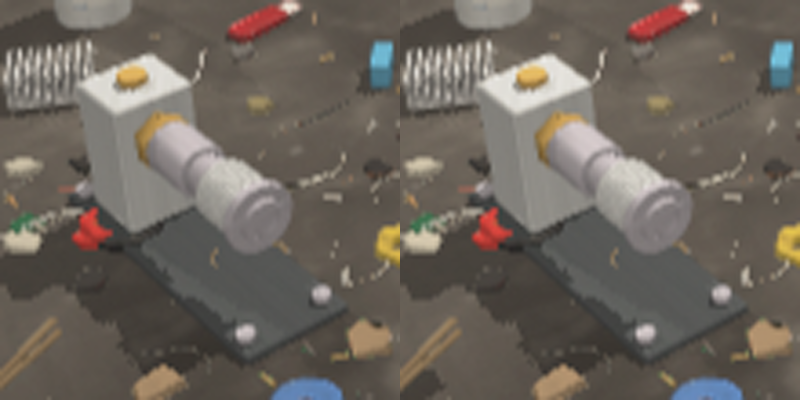

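The before and after crops match: the mouth rim is at (262,215) on the left and (662,215) on the right, so the sleeve is fully home. The gripper is clear.

```bash
python3 -c "
from station import manip
print(manip.sign_off())"
```

```text
the job is handed in; nothing more can be done
None
```

I pulled the empty-mouthed coupler's sleeve back to its stop, held it about a second and released it; the camera then showed it fully home, the gauge coupler was never touched, and the job is handed in.

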